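# Lubricate the polisher's hub and hold a keyed lap home

### The job

Fit the flat felt polishing lap to the lap polisher: first press the nozzle cap of the spray can clipped to the machine all the way down and let it spring back up, so the hub bore gets its lubricant. Then lift the flat lap with the centre knob out of the rack by its knob, push its keyed shaft into the hub, turning it until the key slips into the keyway, and keep pushing against the ejector spring until the flange sits fully home on the hub. Finish while still gripping the knob and holding the lap pressed home, so that I can tighten the grub screw; leave the domed lap in the rack and do not disturb the other things on the table.

Things in the scene. Friction and masses are not known exactly. Their poses are not given: they have to be found in the camera images.
- lap: The flat polishing lap, loose, 0.2 to 0.35 kg, standing shaft-down in one of the rack's two holes: a disc 90 mm in diameter, aluminium with grey felt on top, a round knob in the middle. Origin: centre of the seat face (underside of the 36 mm wide flange); z up along the axis. Flange 0 to 6 mm, disc 6 to 16 mm above it. A dark hole in the felt, 12 mm wide, 35 mm out on the +x side, shows where the key is.
- lap_knob (a point): Point on the lap's axis in its round knurled aluminium knob, 37 mm above the lap's origin; axes as lap. The knob is 32 mm in diameter and 34 mm tall, its top 13 mm above this point, the felt 21 mm below it.
- shaft_end (a point): Lower end of the lap's steel shaft, on its axis, 42 mm below the lap's origin. The shaft is 16 mm in diameter and tapers over the last 4 mm; its last 12 mm have no key.
- key_foot (a point): Outer lower corner of the lap's one key, 11.5 mm out from the axis along the lap's +x and 30 mm below its origin. The key is 6 mm wide, stands 3.5 mm proud of the shaft and runs from here up to the flange.
- hub_mouth (a point): Centre of the top face of the machine's upright spindle hub, 130 mm above the table; z up. The hub is a steel sleeve 42 mm in diameter in the middle of the white splash bowl. Its bore is 18 mm in diameter, with one keyway 8 mm wide on this frame's +x side, reaching 13.5 mm from the axis; a grub screw in the sleeve is on that side. The lap is home when its origin is at this point.
- ejector (a joint): How far the sprung ejector plunger at the bottom of the hub's bore is pushed down, m: 0 up, its top 28 mm below the mouth, so that it meets the shaft over the last 14 mm of its way; 0.014 with the lap home. It pushes back with 6 N at first and 10 N at home: a lap let go rises several mm.
- spindle (a joint): Turn of the spindle hub in the machine, rad, anticlockwise from above; 0 when the keyway points along the machine's +x. It turns only stiffly (0.4 N m).
- nozzle_top (a point): Centre of the top of the spray can's nozzle cap, a white cap 23 mm in diameter at the top, 149 mm above the table when up; z up. It is pressed straight down; a thin straw 50 mm long points from it to the hub, 150 mm away.
- nozzle (a joint): How far the nozzle cap is pressed down, m: 0 up, 0.004 fully down. Sprung: it starts to move at 2.5 N and is fully down at 5 N.
- machine: The lap polisher, fixed: grey housing 250 mm (x) by 230 mm (y), 78 mm tall; origin on the table below the spindle's axis, z up. Control panel on the -x side, motor (97 mm in diameter, 118 mm tall) 178 mm out on the +x side. White splash bowl round the hub, 204 mm across, rim 100 mm above the table. The aluminium spray can, 45 mm in diameter, stands on the +y side, 150 mm out.
- rack: Wooden rack, fixed, 75 mm (x) by 200 mm (y) and 60 mm tall; origin at the centre of its underside. Two square through-holes 28 mm wide at y = -60 and +60 mm; a lap hangs in each, its flange on the rack's top.
- dome: The other lap, loose: a black rubber dome 66 mm in diameter with no knob, in the rack's other hole. Origin at the underside of its flange. To be left there.
- cup: Empty white mixing cup, 72 mm across and 70 mm tall, origin at its underside. To be left alone.
- hexkey: L-shaped hex key, 90 mm long, 6 mm thick, lying on the table. To be left alone.
- polish: Grey jar of polish with a metal lid, 56 mm across, 45 mm tall, origin at its underside. To be left alone.
- cabochon: Amber resin cabochon, 40 mm across, 11 mm tall, on the table. To be left alone.
- brush: Brush 160 mm long lying on the table. To be left alone.
- tin: Shallow metal dish, 80 mm across, 24 mm tall, origin at its underside. To be left alone.

How it is judged:
By the outcome, as a careful person would: the job done as asked, in the order asked, and still so for the second after the job is handed in, while the arm keeps its last pose, push and grip.
It also fails if it takes over 58 s, if anything falls off the work surface, if the arm or the gripper's body presses on something with over 40 N, if the wrist force passes 120 N, or if a joint passes its speed limit or range.

### The arm

A 6-joint arm with a two-finger parallel gripper is mounted at the origin on the work surface. World frame = base frame: x ahead of the robot, y to its left, z up, the work surface at z = 0. Lengths are in mm, angles in rad, forces in N, time in s.
With the tool pointing down it reaches from about 325 to 900 mm from the base axis. Payload 6.1 kg.
Tool frame: the origin (TCP) lies midway between the tips of the shut fingers; the grasp point (between the pads) lies 19 mm behind it (grip_point_offset is the z of the grasp point in the tool frame, in mm); z points along the fingers, y is the line along which they close (so a half turn about z gives the same grasp; the last joint's range is limited). The gripper opens to 85 mm and grips with 20 to 120 N. Pads are 22 mm wide; open, the fingers measure 114 mm over their backs; the gripper's body (76 mm by 85 mm) begins 54 mm behind the grasp point. The pads swing forward as they close: fully open they stand 13 mm farther back than shut.
Start: joints at [1.181, 0.22, 1.526, -0, 1.395, -0.126], TCP at [162.968, 603.372, 231.3] pointing down, gripper open.
Joint ranges: [-2.98, 2.98], [-0.91, 2.08], [0.09, 2.57], [-1.24, 4.39], [0.2, 2.65], [-2.68, 2.68]. Speed limits (rad/s): [2.57, 2.57, 3.01, 3.14, 3.14, 3.14].

### API

Orientations are given as a 3x3 rotation matrix whose columns are the frame's x, y, z axes.
In Python, from cell import * gives the robot as it stands. The module is installed in compiled form; this text tells all that it offers.
- The arm moves only by the tool jog_arm, never from a script. Its argument "targets" is a list that holds one entry, the list of rows, each a list of 6 numbers: the shift along the tool's x, y, z in m, then the turn, a rotation vector about the tool's x, y, z in degrees. In form: [[[tx, ty, tz, ax, ay, az], ...]]. A call has 1 to 10 rows; each row shifts and turns the commanded pose from where the row before left it, along the tool's axes as they then stand; what a row does not reach is not made up. A row lasts 1/10 s, in which the tool goes at most 50 mm and 8.59 degrees, less where a joint would pass 70% of its speed; a pose out of reach is approached as far as the arm can. A call is refused whole if a number of a shift passes 0.05 or a number of a turn 8.59, either way. A call with a gripper value outside its range is refused whole. "grip" is the opening, from 0 (shut) to 1 (fully open), set as the call begins (left out, the last holds). The fingers move at their own pace and stop on an object; "squeeze" is the grip in N (left out, the last holds). Time passes only in rows, so rows that do not move let the fingers close. It gives the time, the measured TCP pose, the force, the opening and the grip force at its end, in the units of the state.
- sense(): the state, without advancing time (a new reading comes with each control period).
- grab_frame(name): name is "side" or "top" or "wrist"; returns a dict with "image" (480x640x3 uint8, red, green, blue), "fovy" (degrees; the focal length in pixels is half the picture's height over the tangent of half this angle, whatever the lens; pixels are square), "cx", "cy" (the principal point, pixels), "R" (3x3) and "t" (3): a world point X has camera coordinates R X + t; the wrist camera has in their place "tool_from_camera" (4x4, takes a point from camera to tool coordinates, whose origin is the TCP and whose axes are the flange's). Camera axes: x right, y down, z forward; pixel columns grow to the right and rows downward; lengths in mm; the calibration is good to about 2 mm. The wrist camera is an equidistant fisheye: a pixel r from the principal point sees the ray r / f radians off the axis. A picture is of the moment at which its call begins: read the wrist's pose just before it. There is no depth.
- close_job(): hands the job in; it is judged then, once.
The state is a dict: "time": time; "joints": joint angles; "qd": joint speeds; "joint_efforts": joint torques, N m; "ee_pos": TCP position; "eef_rot": TCP orientation; "force": force on the tool from outside, world axes, zero at the start; "wrist_torque": the same for the moment, N m; "gripper_width": finger opening in mm; "grip_force": force on a finger pad.
Only numpy, scipy, OpenCV 4.12 (cv2) and the standard library are available. Lean on these libraries where they do the work, as an engineer would, in place of code of your own. Each camera call takes 0.05 s, during which the arm holds its last target. There are 200 camera calls.

## Working session

There is one attempt and no reset: what is moved stays moved. The work goes in short steps, Python scripts to look and compute and a tool call to move; the robot and the scene stay as the last step left them, time stands still between calls to the robot, and variables do not carry over. Pictures are saved under pics/ and viewed, at most 12 in all, crops included, and the job is handed in when it is done.

Besides the shell and the picture viewer there is one more tool, called after ">>>" as name([rows], argument=value, ...), one row to a line, values as JSON. jog_arm: Moves the arm, as the interface text tells. Its arguments: {"type":"object","properties":{"targets":{"type":"array","items":{"type":"array","items":{"type":"array","items":{"type":"number"}}}},"grip":{"type":"number"},"squeeze":{"type":"number"}},"required":["targets"]}

```bash
mkdir -p pics; cat > h.py <<'E'
from cell import *
import numpy as np, cv2
def save(n,f):
    g=grab_frame(n); cv2.imwrite(f,g["image"][:,:,::-1]); return g
def ray(g,u,v):
    f=240/np.tan(np.radians(g["fovy"])/2); R=np.array(g["R"]);t=np.array(g["t"])
    d=R.T@np.array([(u-g["cx"])/f,(v-g["cy"])/f,1]); return -R.T@t,d
def onz(g,u,v,z):
    o,d=ray(g,u,v); return o+d*(z-o[2])/d[2]
def wray(g,s,u,v):
    f=240/np.tan(np.radians(g["fovy"])/2); a=np.array([u-g["cx"],v-g["cy"]]); r=np.hypot(*a); th=r/f
    d=np.r_[a/max(r,1e-9)*np.sin(th),np.cos(th)]; T=np.array(g["tool_from_camera"]); R=np.array(s["eef_rot"])
    return R@T[:3,3]+np.array(s["ee_pos"]), R@T[:3,:3]@d
def wonz(g,s,u,v,z):
    o,d=wray(g,s,u,v); return o+d*(z-o[2])/d[2]
E
python3 - <<'E'
from h import *
import pickle
s=sense(); print(s)
d={n:save(n,f"pics/{n}0.png") for n in("top","side","wrist")}
pickle.dump((s,d),open("d0.pkl","wb"))
for n in d: print(n,{k:v for k,v in d[n].items() if k!="image"})
E
```

```text
{'time': 0.0, 'joints': array([ 1.18089968e+00,  2.21226298e-01,  1.52763028e+00, -2.24742475e-05,
        1.39468856e+00, -1.26116069e-01]), 'qd': array([ 2.97639091e-04,  1.43352533e-03, -2.67569397e-04, -2.00837457e-04,
       -8.02261663e-05,  8.23892743e-04]), 'joint_efforts': array([-1.74868574e-04, -4.96906865e+01, -3.89390230e+01, -1.64593566e-04,
        1.13143382e-02, -1.48465705e-05]), 'ee_pos': array([162.74418231, 602.8068915 , 230.18898574]), 'eef_rot': array([[-9.65412112e-01,  2.60727701e-01, -7.21661078e-04],
       [ 2.60728604e-01,  9.65410433e-01, -1.81436169e-03],
       [ 2.23644781e-04, -1.93976444e-03, -9.99998094e-01]]), 'force': array([ 0.58474202, -0.05977399,  0.23454373]), 'wrist_torque': array([-0.00706846, -0.02412687,  0.00278081]), 'grip_force': 0.0, 'gripper_width': 85.61513929089824}
top {'fovy': 57.99129836197999, 'cx': 324.28362406151876, 'cy': 232.0100534891105, 'R': array([[ 0.01571981, -0.99970708, -0.01840228],
       [-0.99286072, -0.01343046, -0.11852095],
       [ 0.11823908,  0.02013403, -0.99278101]]), 't': array([  7.40358694, 572.63579413, 995.90819847])}
side {'fovy': 57.92559461565714, 'cx': 320.8359405590863, 'cy': 235.83091680558806, 'R': array([[ 0.99624657, -0.08529084,  0.01477334],
       [-0.05735973, -0.77829865, -0.6252688 ],
       [ 0.06482777,  0.62207451, -0.78026961]]), 't': array([-530.953466  ,  111.29523968,  967.73333325])}
wrist {'fovy': 65.70646984690485, 'cx': 316.5110046765527, 'cy': 238.6383371794555, 'tool_from_camera': array([[ 7.24759262e-04, -9.55868145e-01, -2.93795107e-01,
         7.42404363e+01],
       [ 9.99999410e-01,  9.30573278e-04, -5.60753107e-04,
         1.01612193e+00],
       [ 8.09403907e-04, -2.93794527e-01,  9.55868255e-01,
        -1.41625180e+02],
       [ 0.00000000e+00,  0.00000000e+00,  0.00000000e+00,
         1.00000000e+00]])}
```

View pics/top0.png

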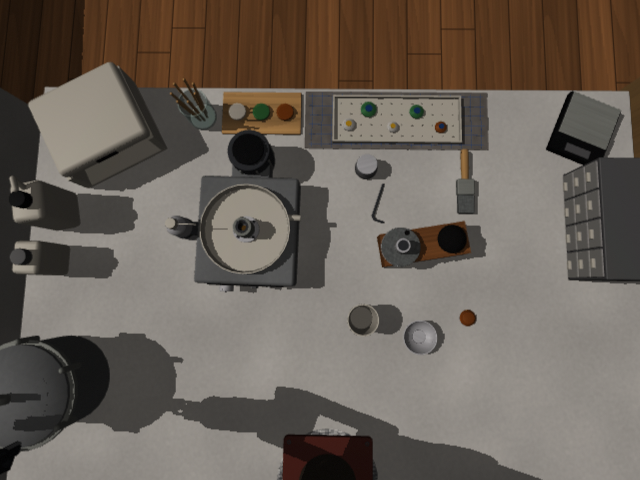

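View pics/side0.png

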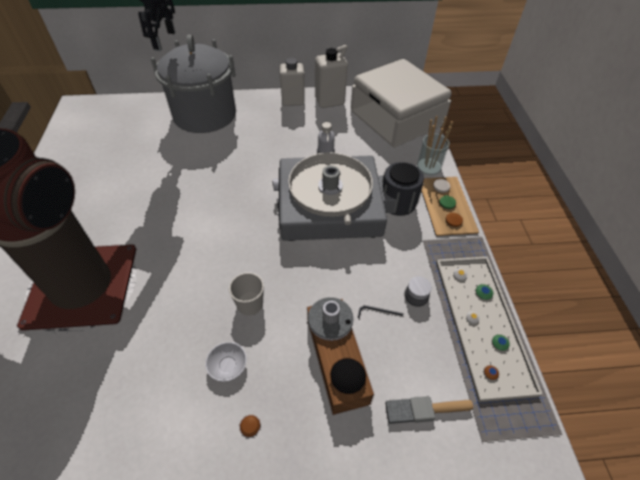

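The top view shows the hub at about (243,227), the can at (182,227), the lap knob at (403,245) and the dome at (452,238). The side view has the hub at (331,172), the nozzle at (326,128) and the knob at (331,310). I'll zoom in next.

```bash
python3 - <<'E'
from h import *
import pickle
s,d=pickle.load(open("d0.pkl","rb"))
def crop(n,x,y,w=80,h=60): return cv2.resize(d[n]["image"][y:y+h,x:x+w,::-1],(400,300),interpolation=cv2.INTER_CUBIC)
m=np.vstack([np.hstack([crop("top",165,197,100,75),crop("top",370,215)]),np.hstack([crop("side",290,115,100,75),crop("side",295,285)])])
cv2.imwrite("pics/m0.png",m)
E
```

```text
(no output)
```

View pics/m0.png

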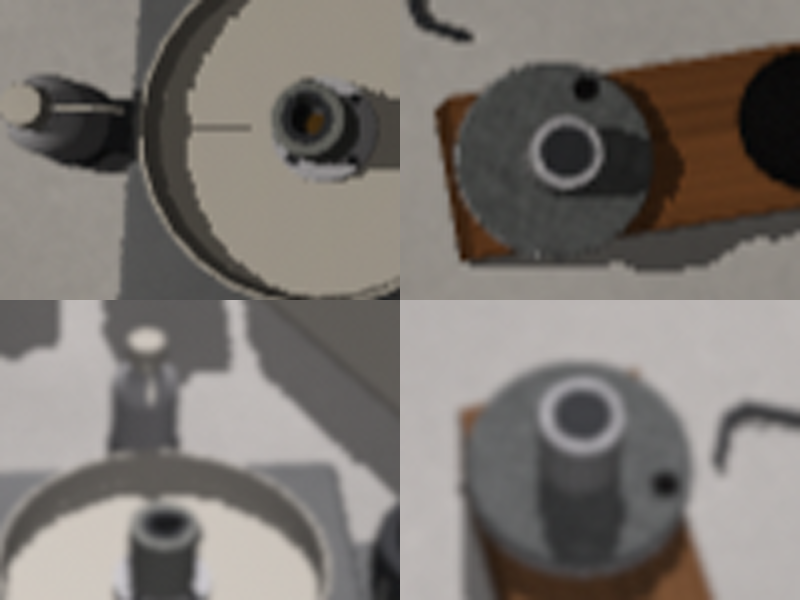

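```bash
python3 - <<'E'
from h import *
import pickle
s,d=pickle.load(open("d0.pkl","rb"))
P={"noz":(149,(170,223.25),(326.75,124.5)),"hub":(130,(242,227),(330.75,171.25)),"knob":(110,(403.4,245.4),(331,307.6)),"hole":(76,(407.2,232.6),(348.2,321.8)),"disc":(76,(401.4,246.6),None)}
for k,(z,a,b) in P.items():
    p=onz(d["top"],*a,z); print(k,p.round(1),end=" ")
    if b:
        print(onz(d["side"],*b,z).round(1),end=" ")
        o1,e1=ray(d["top"],*a);o2,e2=ray(d["side"],*b)
        A=np.c_[e1,-e2];c=np.linalg.lstsq(A,o2-o1,rcond=None)[0];print(((o1+e1*c[0]+o2+e2*c[1])/2).round(1))
E
```

```text
noz [573.1 342.5 149. ] [575.4 344.8 149. ] [573.9 341.6 151.3]
hub [569.6 192.3 130. ] [571.  192.2 130. ] [570.3 192.3 129.8]
knob [ 536.3 -159.2  110. ] [ 537.  -158.9  110. ] [ 536.6 -159.2  110.5]
hole [ 568.7 -173.6   76. ] [ 570.  -173.4   76. ] [ 569.3 -173.5   76.2]
disc [ 536.6 -160.2   76. ]
```

View pics/wrist0.png

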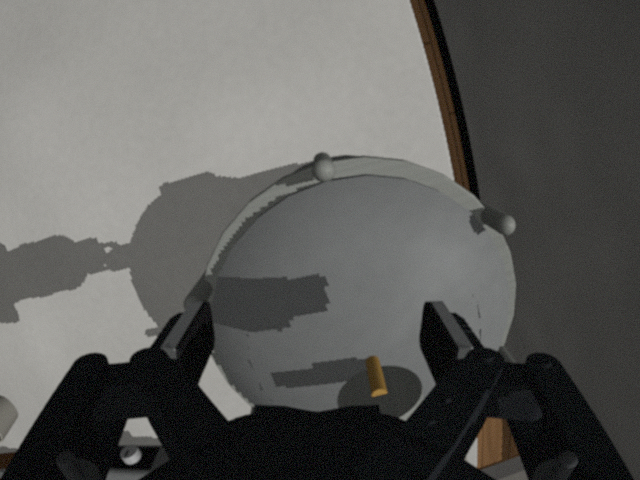

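The two views agree within 2 mm, so I'm moving above the nozzle with the fingers shut.

>>> jog_arm([
  [[-0.03,-0.009,0,0,0,0],[-0.048,-0.015,0,0,0,0],[-0.049,-0.015,0.005,0,0,0],[-0.049,-0.015,0.005,0,0,0],[-0.049,-0.015,0.005,0,0,0],[-0.049,-0.015,0.005,0,0,0],[-0.049,-0.015,0.005,0,0,0],[-0.049,-0.015,0.005,0,0,0],[-0.048,-0.015,0.005,0,0,0],[-0.044,-0.015,0,0,0,0]],
], grip=0)

```text
time: 1.15
ee_pos: [566.3, 346.7, 195.8]
eef_rot: [[-0.965, 0.261, -0.002], [0.261, 0.965, -0.001], [0.001, -0.001, -1.0]]
force: [-0.2, -0.0, 0.6]
gripper_width: 0.2
grip_force: 0.0
```

>>> jog_arm([
  [[0,0,0,0,0,0],[0,0,0,0,0,0]],
])

```text
time: 1.35
ee_pos: [565.6, 347.4, 196.4]
eef_rot: [[-0.965, 0.263, -0.001], [0.263, 0.965, -0.0], [0.001, -0.001, -1.0]]
force: [-0.9, 0.6, 0.5]
gripper_width: -0.0
grip_force: 0.0
```

```bash
cat >> h.py <<'E'
def go(x,y,z):
    s=sense(); R=np.array(s["eef_rot"]); d=np.array([x,y,z])-s["ee_pos"]
    print("t",round(s["time"],2),"pos",s["ee_pos"].round(1),"tool shift",(R.T@d).round(1),"yaw",np.degrees(np.arctan2(R[1,0],R[0,0])).round(1),"zax",R[:,2].round(4),"F",s["force"].round(1),"w",round(s["gripper_width"],1),"q",s["joints"].round(2))
E
python3 - <<'E'
from h import *
import pickle
go(574,342.5,156)
s=sense(); g=save("wrist","pics/w1.png"); pickle.dump((s,g),open("d1.pkl","wb"))
E
```

```text
t 1.35 pos [565.6 347.4 196.4] tool shift [-9.4 -2.5 40.4] yaw 164.7 zax [-1.4e-03 -3.0e-04 -1.0e+00] F [-0.9  0.6  0.5] w -0.0 q [ 0.43  0.34  1.45  0.    1.35 -0.87]
```

View pics/w1.png

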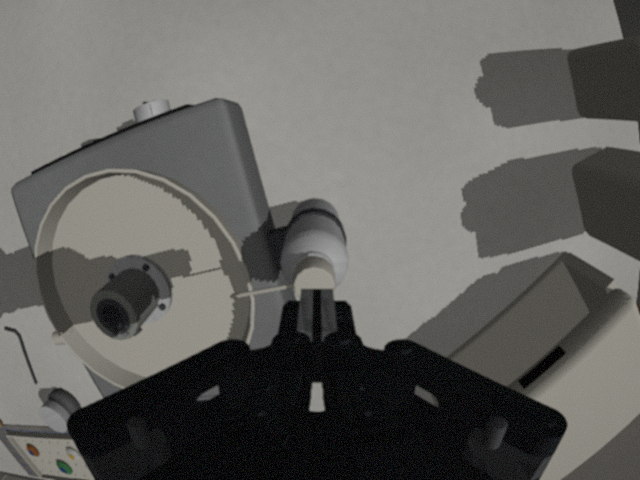

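The wrist view shows the cap at (315,275) just in front of the shut tips (317,297), and the hub mouth at about (110,315). Next I close in and press.

>>> jog_arm([
  [[-0.005,-0.001,0.01,0,0,0],[-0.0045,-0.0015,0.015,0,0,0],[0,0,0.012,0,0,0],[0,0,0.004,0,0,0],[0,0,0.002,0,0,0],[0,0,0,0,0,0]],
])

```text
time: 2.0
ee_pos: [573.4, 343.8, 153.8]
eef_rot: [[-0.966, 0.26, -0.0], [0.26, 0.966, -0.0], [0.0, -0.0, -1.0]]
force: [-0.1, 0.2, 0.5]
gripper_width: -0.1
grip_force: 0.0
```

>>> jog_arm([
  [[0,0,0.002,0,0,0],[0,0,0.002,0,0,0],[0,0,0,0,0,0]],
])

```text
time: 2.3
ee_pos: [573.7, 343.7, 150.3]
eef_rot: [[-0.965, 0.261, 0.0], [0.261, 0.965, 0.0], [-0.0, 0.0, -1.0]]
force: [-0.4, -0.7, 0.0]
gripper_width: 0.2
grip_force: 0.0
```

>>> jog_arm([
  [[0,0,0.001,0,0,0],[0,0,0.002,0,0,0],[0,0,0.001,0,0,0],[0,0,0,0,0,0]],
])

```text
time: 2.7
ee_pos: [573.9, 343.7, 146.7]
eef_rot: [[-0.965, 0.261, 0.001], [0.261, 0.965, 0.0], [-0.001, 0.0, -1.0]]
force: [-0.7, -0.8, 3.7]
gripper_width: -0.1
grip_force: 1.9
```

>>> jog_arm([
  [[0,0,0.001,0,0,0],[0,0,0.0005,0,0,0],[0,0,0,0,0,0]],
])

```text
time: 3.0
ee_pos: [573.9, 343.7, 145.1]
eef_rot: [[-0.965, 0.261, 0.001], [0.261, 0.965, 0.0], [-0.0, 0.0, -1.0]]
force: [-1.1, -0.2, 5.9]
gripper_width: 0.3
grip_force: 2.4
```

>>> jog_arm([
  [[0,0,0.001,0,0,0],[0,0,0.0005,0,0,0],[0,0,0,0,0,0]],
])

```text
time: 3.3
ee_pos: [574.0, 343.8, 145.0]
eef_rot: [[-0.965, 0.261, 0.001], [0.261, 0.965, 0.0], [-0.001, 0.001, -1.0]]
force: [-4.5, -2.8, 11.1]
gripper_width: 0.1
grip_force: 5.6
```

The cap bottomed out 4 mm down at 11 N. I'm releasing it and going over the hub to see the keyway.

>>> jog_arm([
  [[0,0,-0.004,0,0,0],[0,0,-0.01,0,0,0],[0,0,-0.03,0,0,0],[0,0,-0.03,0,0,0],[-0.008,-0.03,-0.03,0,0,0],[-0.01,-0.04,0,0,0,0],[-0.01,-0.04,0,0,0,0],[-0.008,-0.038,0,0,0,0]],
])

```text
time: 4.1
ee_pos: [569.5, 189.9, 247.3]
eef_rot: [[-0.966, 0.26, 0.0], [0.26, 0.966, -0.0], [-0.0, -0.0, -1.0]]
force: [0.2, -0.5, -0.3]
gripper_width: -0.1
grip_force: 0.0
```

>>> jog_arm([
  [[0,0,0,0,0,0],[0,0,0,0,0,0],[0,0,0,0,0,0]],
], grip=1)

```text
time: 4.4
ee_pos: [569.7, 192.1, 247.1]
eef_rot: [[-0.966, 0.26, -0.0], [0.26, 0.966, 0.0], [0.0, 0.0, -1.0]]
force: [0.5, 0.7, 0.5]
gripper_width: 43.2
grip_force: 0.0
```

```bash
python3 - <<'E'
from h import *
import pickle
go(570,192.3,250)
s=sense(); g=grab_frame("wrist"); pickle.dump((s,g),open("d2.pkl","wb"))
im=g["image"][:,:,::-1]; c=cv2.resize(im[160:320,220:420],(750,600),interpolation=cv2.INTER_CUBIC)
c=np.clip(c.astype(float)*1.8,0,255).astype(np.uint8)
cv2.imwrite("pics/w2.png",c)
E
```

```text
t 4.4 pos [569.7 192.1 247.1] tool shift [-0.2  0.3 -2.9] yaw 164.9 zax [-4.e-04  4.e-04 -1.e+00] F [0.5 0.7 0.5] w 43.2 q [ 0.19  0.15  1.57  0.    1.42 -1.11]
```

View pics/w2.png

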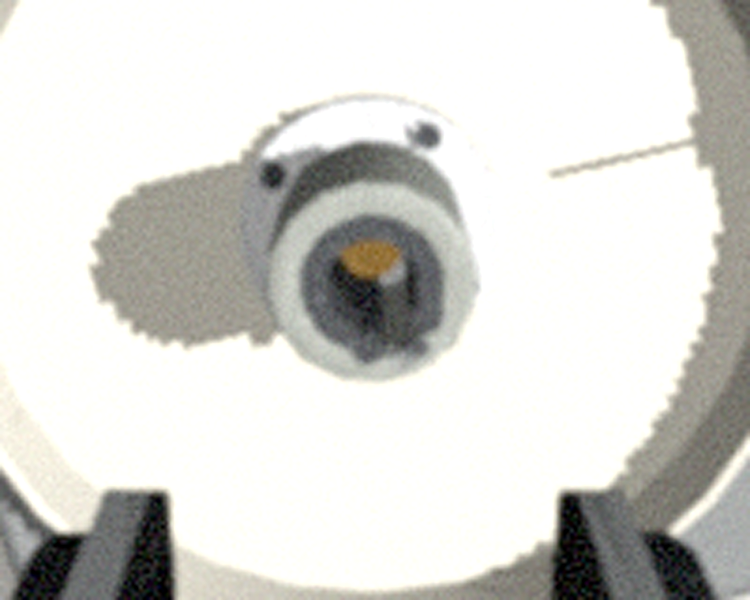

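```bash
python3 - <<'E'
from h import *
import pickle
s,g=pickle.load(open("d2.pkl","rb"))
c=g["image"][202:266,285:355,::-1].astype(float)
c=255*np.clip(c/170,0,1)**0.6
cv2.imwrite("pics/w3.png",cv2.resize(c.astype(np.uint8),None,fx=9,fy=9,interpolation=cv2.INTER_CUBIC))
E
```

```text
(no output)
```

View pics/w3.png

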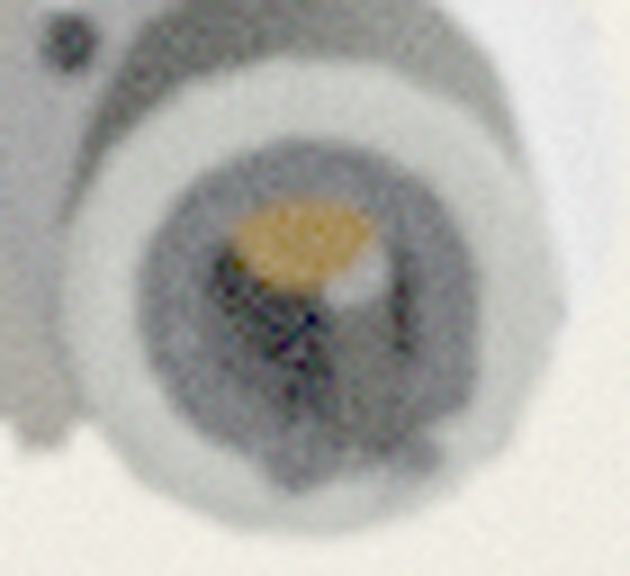

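The crop shows the keyway's notch corners at (282,488) and (432,455), and the hub's outer circle centred at about (311,294).

```bash
python3 - <<'E'
from h import *
import pickle
s,g=pickle.load(open("d2.pkl","rb"))
W=lambda u,v:wonz(g,s,285+u/9,202+v/9,130)
P=np.array([W(60,300),W(562,310),W(311,55),W(311,533)]);c=P.mean(0);print(c, np.linalg.norm(P[0]-P[1]),np.linalg.norm(P[2]-P[3]))
for u,v in [(282,488),(432,455),(357,471)]:
    d=W(u,v)-c; print(np.hypot(*d[:2]),np.degrees(np.arctan2(d[1],d[0])))
E
```

```text
[573.34381529 194.33535471 130.        ] 40.618822917863646 40.287027042524315
16.11795745822456 -23.453797259928695
16.424674508776917 22.18047973733908
14.953834903077484 -0.3375461009047796
```

Keyway is at about 0° and the hub at about (571,193). Next is the lap.

>>> jog_arm([
  [[-0.004,-0.024,0,0,0,0],[-0.008,-0.045,0,0,0,0],[-0.008,-0.048,0,0,0,0],[-0.008,-0.048,0,0,0,0],[-0.008,-0.048,0,0,0,0],[-0.008,-0.045,0,0,0,0],[-0.007,-0.04,0.01,0,0,0],[-0.005,-0.03,0.01,0,0,0],[-0.003,-0.02,0.01,0,0,0]],
])

```text
time: 5.35
ee_pos: [536.3, -161.3, 216.9]
eef_rot: [[-0.965, 0.261, 0.0], [0.261, 0.965, -0.0], [-0.0, -0.0, -1.0]]
force: [-0.1, 0.6, 0.3]
gripper_width: 85.7
grip_force: 0.0
```

>>> jog_arm([
  [[0,0,0,0,0,0],[0,0,0,0,0,0]],
])

```text
time: 5.55
ee_pos: [536.3, -159.1, 216.9]
eef_rot: [[-0.965, 0.26, -0.001], [0.26, 0.965, 0.001], [0.001, 0.001, -1.0]]
force: [-0.4, 0.4, 0.2]
gripper_width: 85.0
grip_force: 0.0
```

```bash
python3 - <<'E'
from h import *
import pickle
go(536.5,-159,150)
s=sense(); g=grab_frame("wrist"); pickle.dump((s,g),open("d3.pkl","wb"))
cv2.imwrite("pics/w4.png",g["image"][:,:,::-1])
E
```

```text
t 5.55 pos [ 536.3 -159.1  216.9] tool shift [-0.2  0.1 66.9] yaw 164.9 zax [-7.e-04  1.e-03 -1.e+00] F [-0.4  0.4  0.2] w 85.0 q [-0.43  0.08  1.72  0.    1.35 -1.74]
```

View pics/w4.png

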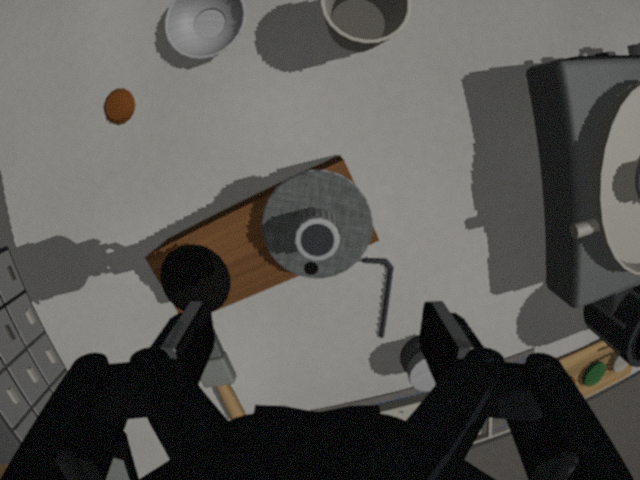

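The wrist view shows the knob top at (318,239), the key hole at (311,268) and the disc centred near (317,224).

```bash
python3 - <<'E'
from h import *
import pickle
s,g=pickle.load(open("d3.pkl","rb"))
im=g["image"]; hsv=cv2.cvtColor(im,cv2.COLOR_RGB2HSV)
m=(im.max(2)<40).astype(np.uint8)[255:282,297:327]; n,l,st,ce=cv2.connectedComponentsWithStats(m); 
for i in range(1,n):
    if st[i,4]>30: print(st[i],ce[i]+[297,255])
k=wonz(g,s,318,239,110); h=wonz(g,s,311,268,76); d=wonz(g,s,317,224,76)
print(k,h,d,np.degrees(np.arctan2(*(h-k)[1::-1])),np.hypot(*(h-k)[:2]))
E
```

```text
[  7   7  14  12 122] [310.70491803 267.92622951]
[ 539.07126668 -157.79953101  110.        ] [ 571.65414502 -172.30648171   76.        ] [ 537.07993133 -157.94663118   76.        ] -24.000174070964245 35.666448935588875
```

>>> jog_arm([
  [[-0.001,0.001,0.02,0,0,0],[0,0,0.03,0,0,0],[0,0,0.03,0,0,0],[0,0,0.03,0,0,0],[0,0,0.018,0,0,0],[0,0,0.008,0,0,0],[0,0,0,0,0,0],[0,0,0,0,0,0]],
])

```text
time: 6.4
ee_pos: [538.5, -159.0, 82.6]
eef_rot: [[-0.966, 0.26, 0.002], [0.26, 0.966, -0.001], [-0.002, -0.0, -1.0]]
force: [1.3, 0.2, 0.0]
gripper_width: 85.7
grip_force: 0.0
```

>>> jog_arm([
  [[0,0,0,0,0,0],[0,0,0,0,0,0],[0,0,0,0,0,0],[0,0,0,0,0,0],[0,0,0,0,0,0],[0,0,0,0,0,0]],
], grip=0, squeeze=80)

```text
time: 7.0
ee_pos: [537.7, -159.4, 82.1]
eef_rot: [[-0.965, 0.261, 0.001], [0.261, 0.965, -0.0], [-0.001, -0.0, -1.0]]
force: [-0.7, 1.3, 6.1]
gripper_width: 30.3
grip_force: 78.7
```

>>> jog_arm([
  [[0,0,-0.005,0,0,0],[0,0,-0.015,0,0,0],[0,0,-0.025,0,0,0],[0,0,-0.035,0,0,0],[0,0,-0.035,0,0,0],[0,0,-0.025,0,0,0],[0,0,-0.01,0,0,0],[0,0,0,0,0,0]],
])

```text
time: 7.8
ee_pos: [538.1, -159.6, 233.2]
eef_rot: [[-0.965, 0.261, 0.003], [0.261, 0.965, -0.001], [-0.003, -0.001, -1.0]]
force: [-0.4, 0.5, -1.9]
gripper_width: 29.8
grip_force: 79.2
```

```bash
python3 - <<'E'
from h import *
import pickle
go(571.6,192.5,232)
g=save("side","pics/s5.png"); 
E
```

```text
t 7.8 pos [ 538.1 -159.6  233.2] tool shift [ 59.4 348.7   0.8] yaw 164.9 zax [ 0.003  -0.0014 -1.    ] F [-0.4  0.5 -1.9] w 29.8 q [-0.43  0.06  1.7  -0.    1.38 -1.74]
```

View pics/s5.png

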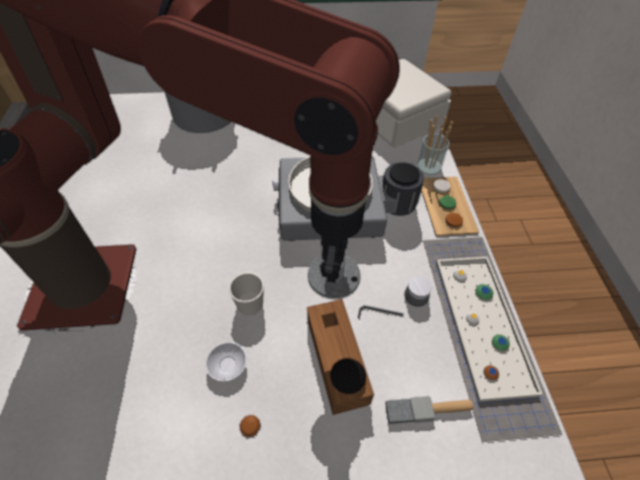

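The lap is held level at (334,275) and the rack hole is empty. I'm moving over the hub and turning +23.5°.

>>> jog_arm([
  [[0.004,0.02,0,0,0,0],[0.007,0.04,0,0,0,0],[0.008,0.047,0,0,0,0],[0.008,0.047,0,0,0,0],[0.008,0.047,0,0,0,0],[0.008,0.047,0,0,0,0],[0.007,0.042,0,0,0,0],[0.005,0.034,0,0,0,0],[0.004,0.0245,0,0,0,0]],
])

```text
time: 8.75
ee_pos: [569.6, 194.9, 228.1]
eef_rot: [[-0.966, 0.259, -0.005], [0.259, 0.966, -0.0], [0.004, -0.002, -1.0]]
force: [0.1, 1.2, -3.2]
gripper_width: 29.8
grip_force: 79.6
```

>>> jog_arm([
  [[0,0,0.008,0,0,-7.8],[0,0,0.01,0,0,-7.8],[0,0,0.01,0,0,-7.9],[0,0,0,0,0,0],[0,0,0,0,0,0]],
])

```text
time: 9.25
ee_pos: [570.1, 192.3, 201.3]
eef_rot: [[-0.99, -0.142, -0.004], [-0.142, 0.99, -0.001], [0.004, -0.0, -1.0]]
force: [0.5, -0.3, -2.1]
gripper_width: 29.6
grip_force: 79.6
```

```bash
python3 - <<'E'
from h import *
import pickle
go(571.6,192.5,182)
s=sense();g=save("side","pics/s6.png"); t=grab_frame("top"); w=grab_frame("wrist")
def c(i,x,y,a,b): return cv2.resize(i["image"][y:y+b,x:x+a,::-1],(400,300),interpolation=cv2.INTER_CUBIC)
m=np.vstack([np.hstack([c(g,270,90,120,90),c(t,190,180,120,90)]),np.hstack([c(w,220,200,200,150),c(w,0,0,640,480)])])
cv2.imwrite("pics/m6.png",m); pickle.dump((s,g,t,w),open("d6.pkl","wb"))
E
```

```text
t 9.25 pos [570.1 192.3 201.3] tool shift [-1.6 -0.  19.3] yaw -171.8 zax [-3.6e-03 -7.0e-04 -1.0e+00] F [ 0.5 -0.3 -2.1] w 29.6 q [ 0.19  0.19  1.62  0.    1.34 -1.52]
```

View pics/m6.png

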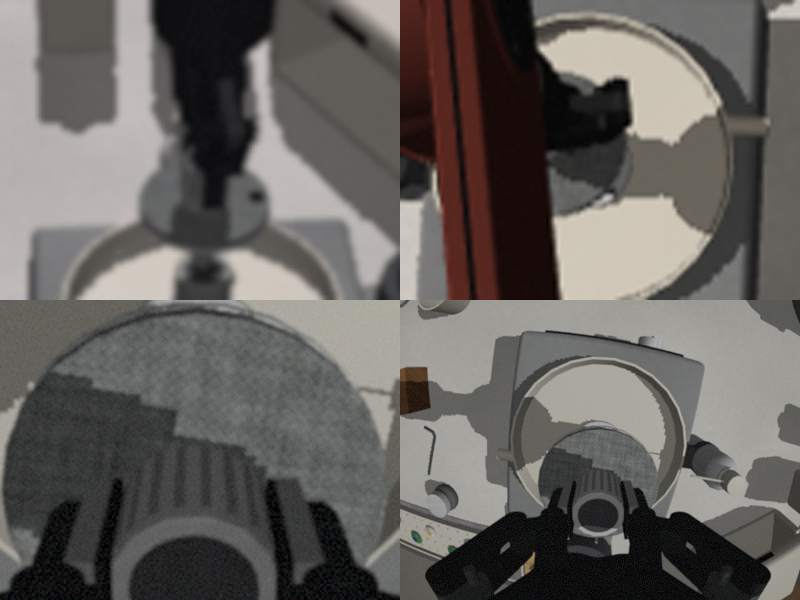

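The side view shows the lap level above the hub with the key hole at about (347,149), pointing to +x. Descending gently.

```bash
python3 - <<'E'
from h import *
import pickle
s,g,t,w=pickle.load(open("d6.pkl","rb"))
h=onz(g,347.4,148.8,195);k=s["ee_pos"];print(h,np.degrees(np.arctan2(h[1]-k[1],h[0]-k[0])),np.hypot(*(h-k)[:2]))
E
```

```text
[606.54327801 193.06216137 195.        ] 1.1746852780895518 36.467585473274305
```

>>> jog_arm([
  [[-0.001,0,0.004,0,0,0],[0,0,0.003,0,0,0],[0,0,0.003,0,0,0],[0,0,0,0,0,0]],
])

```text
time: 9.8
ee_pos: [571.8, 192.6, 192.5]
eef_rot: [[-0.989, -0.146, -0.001], [-0.146, 0.989, -0.0], [0.001, -0.0, -1.0]]
force: [0.5, -0.3, -1.9]
gripper_width: 30.0
grip_force: 79.6
```

>>> jog_arm([
  [[0,0,0.003,0,0,0],[0,0,0.002,0,0,0],[0,0,0,0,0,0]],
])

```text
time: 10.1
ee_pos: [571.9, 192.7, 187.7]
eef_rot: [[-0.989, -0.146, -0.001], [-0.146, 0.989, -0.0], [0.001, -0.0, -1.0]]
force: [-0.4, -0.0, -2.5]
gripper_width: 30.1
grip_force: 79.6
```

>>> jog_arm([
  [[0,0,0.003,0,0,0],[0,0,0.002,0,0,0],[0,0,0.001,0,0,0],[0,0,0,0,0,0]],
])

```text
time: 10.5
ee_pos: [572.1, 192.7, 182.1]
eef_rot: [[-0.989, -0.146, -0.0], [-0.146, 0.989, -0.0], [0.0, 0.0, -1.0]]
force: [1.0, 0.6, -1.9]
gripper_width: 30.2
grip_force: 79.6
```

>>> jog_arm([
  [[0,0,0.002,0,0,0],[0,0,0.001,0,0,0],[0,0,0,0,0,0]],
])

```text
time: 10.8
ee_pos: [572.8, 192.8, 180.9]
eef_rot: [[-0.989, -0.146, 0.002], [-0.146, 0.989, 0.0], [-0.002, -0.0, -1.0]]
force: [-3.6, -0.6, 5.0]
gripper_width: 29.9
grip_force: 80.4
```

Contact came where the key meets the mouth, at 30 mm. I'll search with a light push while turning.

>>> jog_arm([
  [[0,0,0,0,0,-2],[0,0,0,0,0,-2],[0,0,0,0,0,0]],
])

```text
time: 11.1
ee_pos: [572.5, 193.0, 179.8]
eef_rot: [[-0.977, -0.215, 0.001], [-0.215, 0.977, 0.001], [-0.001, 0.0, -1.0]]
force: [0.2, 1.0, -2.6]
gripper_width: 30.1
grip_force: 79.7
```

>>> jog_arm([
  [[0,0,0,0,0,-2],[0,0,0,0,0,-2],[0,0,0,0,0,0]],
])

```text
time: 11.4
ee_pos: [572.0, 192.7, 178.7]
eef_rot: [[-0.96, -0.282, -0.001], [-0.282, 0.96, -0.0], [0.001, 0.0, -1.0]]
force: [-0.0, 0.1, -2.2]
gripper_width: 29.7
grip_force: 79.6
```

```bash
python3 - <<'E'
from h import *
go(571.6,192.5,181); print(sense()["wrist_torque"])
E
```

```text
t 11.4 pos [572.  192.7 178.7] tool shift [ 0.4 -0.1 -2.3] yaw -163.6 zax [-6.e-04 -1.e-04 -1.e+00] F [-0.   0.1 -2.2] w 29.7 q [ 0.19  0.21  1.64  0.    1.29 -1.66]
[0.02097495 0.06108116 0.00540903]
```

>>> jog_arm([
  [[0,0,0.002,0,0,0],[0,0,0.001,0,0,0],[0,0,0,0,0,0]],
])

```text
time: 11.7
ee_pos: [572.0, 192.7, 175.7]
eef_rot: [[-0.96, -0.282, -0.001], [-0.282, 0.96, -0.0], [0.001, 0.0, -1.0]]
force: [-1.0, 0.3, -2.5]
gripper_width: 29.9
grip_force: 79.6
```

>>> jog_arm([
  [[0,0,0.001,0,0,0],[0,0,0.001,0,0,0],[0,0,0,0,0,0]],
])

```text
time: 12.0
ee_pos: [572.1, 192.7, 174.0]
eef_rot: [[-0.959, -0.282, -0.0], [-0.282, 0.959, -0.0], [0.0, 0.0, -1.0]]
force: [-1.3, 0.5, -2.3]
gripper_width: 30.1
grip_force: 79.6
```

```bash
python3 - <<'E'
from h import *
go(571.6,192.5,181); print(sense()["wrist_torque"])
E
```

```text
t 12.0 pos [572.1 192.7 174. ] tool shift [ 0.5 -0.1 -7. ] yaw -163.6 zax [-3.e-04 -0.e+00 -1.e+00] F [-1.3  0.5 -2.3] w 30.1 q [ 0.19  0.22  1.64  0.    1.28 -1.66]
[-0.00484055 -0.0055181   0.00165292]
```

The key is in, so I continue down onto the ejector.

>>> jog_arm([
  [[0,0,0.002,0,0,0],[0,0,0.002,0,0,0],[0,0,0.002,0,0,0],[0,0,0.002,0,0,0],[0,0,0,0,0,0]],
])

```text
time: 12.5
ee_pos: [572.3, 192.7, 166.3]
eef_rot: [[-0.959, -0.282, 0.0], [-0.282, 0.959, 0.0], [-0.0, -0.0, -1.0]]
force: [1.2, 0.1, -2.5]
gripper_width: 29.7
grip_force: 79.6
```

>>> jog_arm([
  [[0,0,0.002,0,0,0],[0,0,0.002,0,0,0],[0,0,0.002,0,0,0],[0,0,0,0,0,0]],
])

```text
time: 12.9
ee_pos: [572.6, 192.8, 160.7]
eef_rot: [[-0.959, -0.282, 0.001], [-0.282, 0.959, 0.0], [-0.001, -0.0, -1.0]]
force: [-1.8, 0.5, 5.0]
gripper_width: 30.0
grip_force: 80.4
```

```bash
python3 - <<'E'
from h import *
go(571.6,192.5,152); print(sense()["wrist_torque"])
E
```

```text
t 12.9 pos [572.6 192.8 160.7] tool shift [ 1.  -0.   8.7] yaw -163.6 zax [ 1.1e-03  2.0e-04 -1.0e+00] F [-1.8  0.5  5. ] w 30.0 q [ 0.19  0.23  1.65  0.    1.26 -1.66]
[ 0.03513294  0.19322739 -0.00075114]
```

>>> jog_arm([
  [[0.0003,0,0.002,0,0,0],[0.0003,0,0.002,0,0,0],[0,0,0.002,0,0,0],[0,0,0.001,0,0,0],[0,0,0,0,0,0]],
])

```text
time: 13.4
ee_pos: [572.5, 192.7, 154.2]
eef_rot: [[-0.959, -0.282, 0.002], [-0.282, 0.959, 0.001], [-0.002, -0.0, -1.0]]
force: [-1.4, -0.6, 7.1]
gripper_width: 29.8
grip_force: 80.6
```

>>> jog_arm([
  [[0,0,0.001,0,0,0],[0,0,0.001,0,0,0],[0,0,0,0,0,0]],
])

```text
time: 13.7
ee_pos: [572.5, 192.8, 152.4]
eef_rot: [[-0.959, -0.282, 0.002], [-0.282, 0.959, 0.001], [-0.002, -0.0, -1.0]]
force: [-0.0, -0.1, 6.8]
gripper_width: 29.8
grip_force: 80.7
```

>>> jog_arm([
  [[0,0,0.001,0,0,0],[0,0,0,0,0,0],[0,0,0,0,0,0]],
])

```text
time: 14.0
ee_pos: [572.6, 192.8, 152.1]
eef_rot: [[-0.959, -0.282, 0.003], [-0.282, 0.959, 0.001], [-0.003, -0.0, -1.0]]
force: [-2.3, 0.7, 9.8]
gripper_width: 30.0
grip_force: 81.0
```

>>> jog_arm([
  [[0,0,0.001,0,0,0],[0,0,0.001,0,0,0],[0,0,0,0,0,0],[0,0,0,0,0,0]],
], squeeze=110)

```text
time: 14.4
ee_pos: [572.8, 192.9, 152.1]
eef_rot: [[-0.959, -0.282, 0.003], [-0.282, 0.959, 0.001], [-0.003, -0.0, -1.0]]
force: [-7.6, -0.1, 20.3]
gripper_width: 29.2
grip_force: 107.5
```

>>> jog_arm([
  [[0,0,0.001,0,0,0],[0,0,0,0,0,0],[0,0,0,0,0,0]],
])

```text
time: 14.7
ee_pos: [572.8, 192.9, 152.1]
eef_rot: [[-0.959, -0.282, 0.004], [-0.282, 0.959, 0.001], [-0.004, -0.0, -1.0]]
force: [-10.7, -1.7, 24.8]
gripper_width: 29.3
grip_force: 108.0
```

```bash
python3 - <<'E'
from h import *
go(571.6,192.5,152); print(sense()["wrist_torque"])
g=grab_frame("side");cv2.imwrite("pics/s7.png",g["image"][:,:,::-1])
E
```

```text
t 14.7 pos [572.8 192.9 152.1] tool shift [ 1.3 -0.1  0.1] yaw -163.6 zax [ 3.6e-03  6.0e-04 -1.0e+00] F [-10.7  -1.7  24.8] w 29.3 q [ 0.19  0.24  1.66 -0.    1.24 -1.66]
[-0.41901097  1.804824   -0.0563145 ]
```

View pics/s7.png

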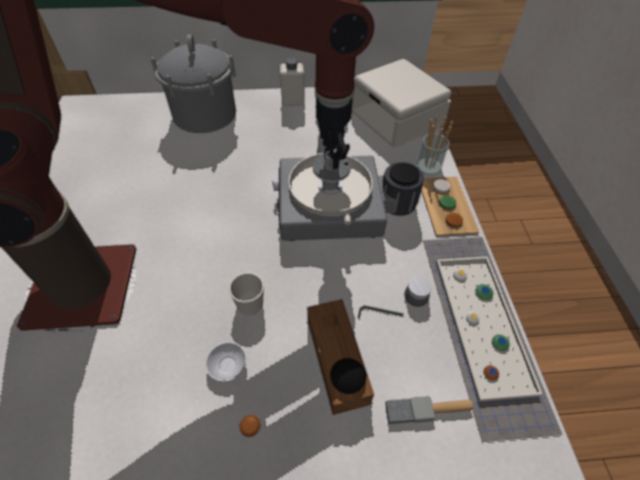

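The flange has hit a firm stop at exactly +70 mm (origin 130 mm, 25 N push). The side view shows the lap seated at (333,165) and everything else in place. I'll relieve the side load, let it settle and hand in.

>>> jog_arm([
  [[0.0008,0,0,0,0,0],[0.0007,0,0,0,0,0],[0,0,0,0,0,0],[0,0,0,0,0,0],[0,0,0,0,0,0]],
])

```text
time: 15.25
ee_pos: [572.7, 192.9, 152.1]
eef_rot: [[-0.959, -0.282, 0.007], [-0.282, 0.959, 0.002], [-0.007, -0.0, -1.0]]
force: [-5.1, -0.4, 22.5]
gripper_width: 29.7
grip_force: 108.0
```

>>> jog_arm([
  [[0,0,0,0,0.4,0],[0,0,0,0,0.2,0],[0,0,0,0,0,0],[0,0,0,0,0,0]],
])

```text
time: 15.65
ee_pos: [572.7, 192.8, 152.1]
eef_rot: [[-0.959, -0.282, -0.003], [-0.282, 0.959, -0.001], [0.004, -0.0, -1.0]]
force: [-5.6, -0.4, 21.3]
gripper_width: 29.6
grip_force: 107.9
```

```bash
python3 - <<'E'
from h import *
go(571.6,192.5,152); print(sense()["wrist_torque"])
E
```

```text
t 15.65 pos [572.7 192.8 152.1] tool shift [ 1.1 -0.   0.1] yaw -163.6 zax [-0.0034 -0.0014 -1.    ] F [-5.6 -0.4 21.3] w 29.6 q [ 0.19  0.24  1.66 -0.    1.25 -1.66]
[-0.06323384  0.84246642 -0.07885849]
```

```bash
python3 -c "
from cell import *
print(close_job())"
```

```text
the job is handed in; nothing more can be done
None
```

The job is handed in: I pressed the nozzle fully down and released it, then fitted the flat lap with its key in the keyway and its flange on the hub, and the arm is still gripping the knob and pressing it home with about 21 N.

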